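Let down a wound classroom hand winch

TASK

The student-built winch on the table has been left wound up. Flick the red lever all the way over to its release side, without forcing it against its stop; then take the black crank handle without squeezing it hard, wind up (counterclockwise) just a little so that the pawl springs off the ratchet wheel, and ease the crank back gently, never letting it run, until it rests against its home stop. Let go, and leave the carton, the tape and the battery pack where they are.

Things in the scene. Friction and masses are not known exactly. Their poses are not given: they have to be found in the camera images.
- winch: Fixed plywood board of the winch, 235 x 205 x 12 mm. Origin: on the upright drum axis, at the table. Board angles run counterclockwise from its x, seen from above. On the axis: blue spring housing (radius 36 mm, up to z 38 mm), yellow ratchet wheel (radius 49 mm, z 40 to 50), aluminium crank arm (top z 62). Dark home stop post for the arm: 58 mm from the axis, top z 60.
- drum (a joint): Crank and drum angle (rad). 0 = home on the stop post, crank at board angle 75 deg; grows counterclockwise (winding) to at most 2.7. Starts held on a tooth at about 1.55 (next tooth 2.18). A spring drives it home: 0.06 N m at 0 plus 0.2 N m per rad (1 to 5 N at the handle). Let go with the pawl off it flies home at 6 rad/s; gentle means below 2.5.
- handle: Black upright crank handle, 22 mm thick, 63 to 109 mm above the table, 80 mm from the drum axis. It spins freely about its own axis, so a grip may keep its direction all the way round. Origin: middle of its lower end. The crank is rigid: pulling across its circle, or on into the stop, only strains it. Squeeze it with no more than 25 N a finger; squeeze of both fingers and strain together stay under 80 N.
- handle_mid (a point): Grip point: on the axis of the black crank handle, 26 mm above its lower end (89 mm above the table).
- pawl_tip (a point): Top of the dark steel pawl's tip, 50 mm above the table, 54 mm from the pawl's pivot. Its level distance from the drum axis: 46 mm = in the teeth, over 53 mm clear, about 63 mm fully off. Its spring sits in the red lever: lever at 0 presses the pawl in, lever over pulls it off; but the loaded tooth keeps it in till the drum is wound on by 0.03 to 0.06 rad (3 to 5 mm at the handle).
- lever (a joint): Red lever (rad): 0 = pawl pressed in (over the red dot on the board), 0.5 = fully over on its hard stop (over the green dot: the release side); grows clockwise seen from above. It starts at 0. Stiff, about 4 to 5 N at the thumb post, and stays where it is left (it may creep back by 0.05). Push it past 0.45.
- lever_pivot (a point): Upright pivot of the red lever and the pawl, at x 60 mm, y -52 mm of the board, 62 mm above the table.
- thumb: Red upright thumb post (a freely spinning roller) at the end of the red lever: 12 mm thick, 60 to 98 mm above the table, 45 mm from the lever's pivot; seen from the pivot it stands at board angle 8 deg when the lever is at 0 and at -21 deg when it is over. Origin: middle of its lower end. Push it, do not pinch it: all force on it stays under 20 N.
- thumb_mid (a point): On the axis of the red thumb post, 22 mm above its lower end (82 mm above the table).
- carton: White carton, 75 x 55 x 40 mm, loose; origin under its centre. Leave alone.
- tape: Yellow roll of tape lying flat, 80 mm across, 20 mm high, loose; origin under its centre. Leave alone.
- battery_pack: Black battery holder with two green cells, 66 x 34 x 22 mm, loose; origin under its centre. Leave alone.

How it is judged (in metres and radians):
On the way, in this order (a step that is already met when the one before it is completed fails the run):
1. the red lever is flicked over to its release side (beyond 0.44 rad) while the pawl, held by the load, is still in the wound wheel (value of joint lever above 0.44 rad and horizontal distance between pawl_tip and winch below 0.049 m and value of joint drum above 0.7 rad), for 0.2 s.
2. the drum is wound on a little so that the pawl springs clear, with the drum still wound (horizontal distance between pawl_tip and winch above 0.055 m and value of joint drum above 0.7 rad), for 0.2 s.
At the end, for the whole second after the job is handed in: The crank rests at its home stop (drum within 0.05 rad of 0, at rest), the pawl is off the wheel (its tip more than 55 mm from the drum axis), the red lever is still over (above 0.35 rad), and nothing touches the handle or the thumb post (value of joint drum below 0.05 rad and velocity of joint drum between -0.1 and 0.1 rad/s and horizontal distance between pawl_tip and winch above 0.055 m and value of joint lever above 0.35 rad and contact force between anything else and handle below 0.5 N and contact force between anything else and thumb below 0.5 N).
It fails at once if the drum runs back faster than 2.5 rad/s (velocity of joint drum below -2.5 rad/s).
It fails at once if the red thumb post is forced with more than 20 N (contact force between anything else and thumb above 20 N).
It fails at once if the crank handle is strained with more than 80 N, both fingers and all strain added (contact force between anything else and handle above 80 N).
It fails at once if the carton, the tape or the battery pack is moved more than 20 mm (distance of any of carton, tape, battery_pack from where it was at the start of the episode above 0.02 m).
It also fails if it takes over 69 s, if anything falls off the work surface, if the arm or the gripper's body presses on something with over 40 N, if the wrist force passes 120 N, or if a joint passes its speed limit or range.

ROBOT

A 6-joint arm with a two-finger parallel gripper is mounted at the origin on the work surface. World frame = base frame: x ahead of the robot, y to its left, z up, the work surface at z = 0. Lengths are in m, angles in degrees, forces in N, time in s.
With the tool pointing down it reaches from about 0.325 to 0.85 m from the base axis. Payload 15.5 kg.
Tool frame: the origin (TCP) lies midway between the tips of the shut fingers; the grasp point (between the pads) lies 19 mm behind it; y points along the fingers, x is the direction in which the jaws open and shut, and the axes are right-handed (so a half turn about y gives the same grasp; the last joint's range is limited). The gripper opens to 91 mm and grips with 3 to 60 N. Pads are 32 mm wide; open, the fingers measure 118 mm over their backs; the gripper's body (76 mm by 178 mm) begins 60 mm behind the grasp point.
Start: joints at [-70.846, 28.281, 77.091, -0, 74.628, -5.472], TCP at [0.26, -0.568, 0.214] pointing down, gripper open.
Joint ranges: [-166.48, 166.48], [-47.26, 123.95], [12.59, 153.08], [-70.14, 250.14], [6.76, 159.57], [-176.63, 176.63]. Speed limits (degrees/s): [108.29, 108.29, 147.25, 172.46, 172.46, 172.46].

INTERFACE

Orientations are given as a 3x3 rotation matrix whose columns are the frame's x, y, z axes.
In Python, from bench import ctrl gives the robot as it stands. The module is installed in compiled form; this text tells all that it offers. Calls block until the motion is done:
- ctrl.goto(position, orientation): joint-space move of the TCP to a pose.
- ctrl.move_l(position, vel=0.15, ori=None, contact_N=None): straight line of the TCP; ori=None keeps the orientation; vel is the mean speed in m/s. With contact_N (N) it stops when the force on the tool has changed by that much, and returns True; else False.
- ctrl.movej(angles): joint-space move.
- ctrl.command_gripper(opening): opening from 0.0 (shut) to 1.0 (fully open); the grip force is fixed at half the most; returns when the fingers have stopped.
- ctrl.sleep(seconds).
- ctrl.ik(position, orientation): joint angles nearest the present ones, or None.
- ctrl.read_camera(name): name is "side" or "top" or "wrist"; returns the picture (400x640x3 uint8, blue, green, red); there is no depth.
- ctrl.camera_params(name): a dict with "fx", "fy", "cx", "cy" (pixels), "D" ([k1, k2, p1, p2, k3] as OpenCV has them; the pictures are not rectified), "pose" (4x4, takes a point from camera to world coordinates); the wrist camera has in their place "T_tool_cam" (4x4, takes a point from camera to tool coordinates, whose origin is the TCP and whose axes are the tool frame's). Camera axes: x right, y up, looking along -z (the intrinsics and any distortion apply to the point x, -y, -z); pixel columns grow to the right and rows downward; lengths in m; the calibration is good to about 2 mm. A picture is of the moment at which its call begins: read the wrist's pose just before it. camera_params takes no time and is no camera call.
A pose or a line that the arm cannot do raises ctrl.MotionError and nothing moves.
- ctrl.sign_off(): hands the job in, once; it reports no verdict.
Readings, each from a call of its own:
- ctrl.current_t(): time.
- ctrl.current_q(): joint angles.
- ctrl.current_dq(): joint speeds.
- ctrl.current_effort(): joint torques, N m.
- ctrl.current_tool_pos(): TCP position.
- ctrl.current_eef_rot(): TCP orientation.
- ctrl.current_contact_force(): force on the tool from outside, world axes, zero at the start.
- ctrl.current_wrist_torque(): the same for the moment, N m.
- ctrl.current_grip_width(): opening from 0.0 (shut) to 1.0 (fully open).
Only numpy, scipy, OpenCV 4.12 (cv2) and the standard library are available. Lean on these libraries where they do the work, as an engineer would, in place of code of your own. Each camera call takes 0.05 s, during which the arm holds its last target. There are 200 camera calls.

## Working session

There is one attempt and no reset: what is moved stays moved. The work goes in short steps, each a Python script; the robot and the scene stay as the last script left them, time stands still between calls to the robot, and variables do not carry over. Pictures are saved under pics/ and viewed, on a budget of 10 in all, crops included, one or two more only if the job needs it, and the job is handed in when it is done.

```bash
mkdir -p pics
python3 - <<'E'
from bench import ctrl
import cv2, numpy as np
for n in("top","side"):
    im=ctrl.read_camera(n); cv2.imwrite(f"pics/{n}0.png",im)
    p=ctrl.camera_params(n); print(n,p["fx"],p["cx"],p["cy"],p["D"]); print(np.round(p["pose"],3))
print(ctrl.camera_params("wrist"), ctrl.current_t()); print(ctrl.current_eef_rot())
E
```

```text
top 366.46998081111565 316.4458817284284 201.61715665851986 [-0.06103532  0.          0.          0.          0.        ]
[[ 0.02   0.993 -0.118  0.495]
 [-1.     0.017 -0.024  0.034]
 [-0.022  0.118  0.993  0.781]
 [ 0.     0.     0.     1.   ]]
side 436.02466283273384 317.4950201079611 204.00674832582655 [-0.09451113  0.          0.          0.          0.        ]
[[ 0.989  0.109 -0.104  0.483]
 [-0.149  0.652 -0.743 -0.679]
 [-0.013  0.75   0.661  0.693]
 [ 0.     0.     0.     1.   ]]
{'fx': 323.1872446436932, 'fy': 323.1872446436932, 'cx': 321.21751711495153, 'cy': 198.05069454655805, 'D': array([-0.04136037,  0.        ,  0.        ,  0.        ,  0.        ]), 'T_tool_cam': array([[ 9.99999621e-01, -8.27427794e-04,  2.72084605e-04,
         2.50475628e-05],
       [ 4.64673654e-04,  2.42577700e-01, -9.70131869e-01,
        -1.70370853e-01],
       [ 7.36712414e-04,  9.70131628e-01,  2.42577992e-01,
         6.92365120e-02],
       [ 0.00000000e+00,  0.00000000e+00,  0.00000000e+00,
         1.00000000e+00]])} 0.1
[[ 4.16670935e-01 -3.59179056e-04  9.09057315e-01]
 [-9.09056746e-01  1.02225301e-03  4.16671078e-01]
 [-1.07894610e-03 -9.99999413e-01  9.94289734e-05]]
```

View pics/top0.png

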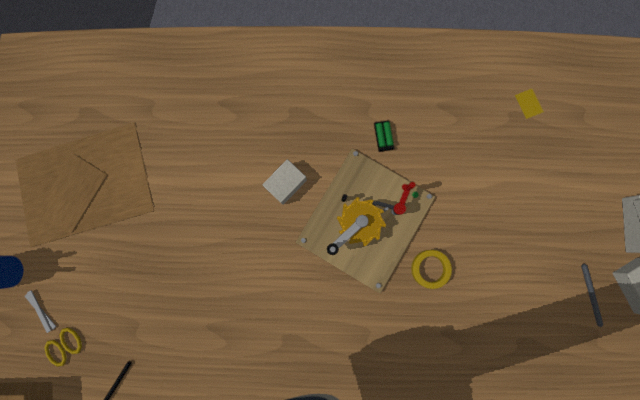

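View pics/side0.png

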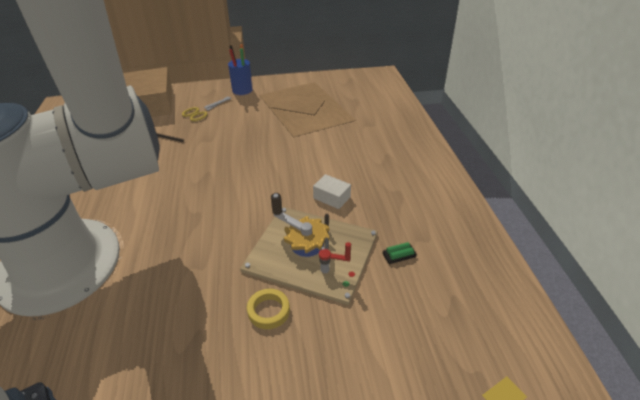

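The top view shows the drum axis at about (362,221), the handle top at (333,249), the lever pivot at (400,210), the thumb at (411,185) and the stop post at (344,198). The board screws are at (355,153), (432,196), (379,286) and (304,240). Next I'll cast rays through these pixels.

```bash
cat > h.py <<'E'
from bench import ctrl
import cv2, numpy as np
def ray(p,uv,T):
    K=np.array([[p["fx"],0,p["cx"]],[0,p["fy"],p["cy"]],[0,0,1]])
    q=cv2.undistortPoints(np.array([[uv]],float),K,np.array(p["D"]))[0,0]
    return T[:3,3],T[:3,:3]@np.array([q[0],-q[1],-1])
def onplane(p,uv,z,T):
    o,d=ray(p,uv,T); return o+d*(z-o[2])/d[2]
def proj(p,X,T):
    K=np.array([[p["fx"],0,p["cx"]],[0,p["fy"],p["cy"]],[0,0,1]])
    c=T[:3,:3].T@(np.array(X)-T[:3,3]); c=c*[1,-1,-1]
    return cv2.projectPoints(c.reshape(1,3),np.zeros(3),np.zeros(3),K,np.array(p["D"]))[0][0,0]
def tri(rs):
    A=0;b=0
    for o,d in rs:
        d=d/np.linalg.norm(d);M=np.eye(3)-np.outer(d,d);A=A+M;b=b+M@o
    return np.linalg.solve(A,b)
def down(a):  # jaw (tool x) at world yaw a (deg), tool y down
    a=np.radians(a);x=np.array([np.cos(a),np.sin(a),0]);y=np.array([0,0,-1.])
    return np.column_stack([x,y,np.cross(x,y)])
def wristT():
    T=np.eye(4);T[:3,:3]=ctrl.current_eef_rot();T[:3,3]=ctrl.current_tool_pos()
    return T@ctrl.camera_params("wrist")["T_tool_cam"]
E
python3 - <<'E'
from h import *
p=ctrl.camera_params("top");T=p["pose"]
for n,uv,z in[("axis",(362,221),.062),("hand",(333,249),.109),("piv",(400,210),.066),("thumb",(411,185),.098),("post",(344,198),.06),
 ("s",(355,153),.012),("s",(432,196),.012),("s",(379,286),.012),("s",(304,240),.012),("tape",(432,268),.02),("carton",(284,181),.04),("bat",(384,136),.022)]:
    print(n,np.round(onplane(p,uv,z,T),4))
im=cv2.imread("pics/top0.png");h=cv2.cvtColor(im,cv2.COLOR_BGR2HSV)
m=cv2.inRange(h,(18,120,80),(35,255,255));n,l,s,c=cv2.connectedComponentsWithStats(m)
for i in range(1,n):
    if s[i][4]>100: print(s[i],c[i])
E
```

```text
axis [ 0.5433 -0.0384  0.062 ]
hand [0.4882 0.0187 0.109 ]
piv [ 0.5658 -0.1122  0.066 ]
thumb [ 0.6103 -0.1267  0.098 ]
post [ 0.5884 -0.0027  0.06  ]
s [ 0.6924 -0.0277  0.012 ]
s [ 0.6022 -0.1913  0.012 ]
s [ 0.4132 -0.0794  0.012 ]
s [0.5047 0.0773 0.012 ]
tape [ 0.4521 -0.1868  0.02  ]
carton [0.6241 0.1198 0.04  ]
bat [ 0.7281 -0.0885  0.022 ]
[514  88  31  31 561] [528.96078431 103.26559715]
[ 336  197   51   50 1375] [362.11490909 220.344     ]
[411 249  42  41 911] [431.39187706 268.84302964]
[ 43 327  39  40 555] [ 61.89369369 346.8       ]
```

Run:
```python
from h import *
for a in(-36.5,143.5,0,44,134-90,134+90-360,45-90,45+90):
    q=ctrl.ik([.55,-.05,.2],down(a)); print(a,None if q is None else np.round(q,0))
ctrl.goto([.54,-.10,.24],down(-36.5))
T=wristT();im=ctrl.read_camera("wrist");cv2.imwrite("pics/w1.png",im);np.save("T1.npy",T)
print(ctrl.current_t(),ctrl.current_contact_force())
p=ctrl.camera_params("wrist")
ax=np.array([.5433,-.0384]);
def B(x,y,yaw=-30):
    c,s=np.cos(np.radians(yaw)),np.sin(np.radians(yaw));return ax+[c*x-s*y,s*x+c*y]
for n,X in[("axis",[*ax,.062]),("piv",[*B(.06,-.052),.062]),("thumb",[.6103,-.1267,.098]),("hand",[.4882,.0187,.109])]: print(n,np.round(X,4),proj(p,X,T))
```

```text
-36.5 [-11.  23.  89.  -0.  68.  25.]
143.5 [ -11.   23.   89.    0.   68. -155.]
0 [-11.  23.  89.  -0.  68. -11.]
44 [-11.  23.  89.  -0.  68. -55.]
44 [-11.  23.  89.  -0.  68. -55.]
-136 [-11.  23.  89.  -0.  68. 125.]
-45 [-11.  23.  89.  -0.  68.  34.]
135 [ -11.   23.   89.   -0.   68. -146.]
2.1167 [-0.04664343  0.03644444  0.93025043]
axis [ 0.5433 -0.0384  0.062 ] [288.16516703 133.88610018]
piv [ 0.5693 -0.1134  0.062 ] [349.10759789 175.59350186]
thumb [ 0.6103 -0.1267  0.098 ] [394.31863108 168.18104038]
hand [0.4882 0.0187 0.109 ] [197.39110354 122.27277466]
```

View pics/w1.png

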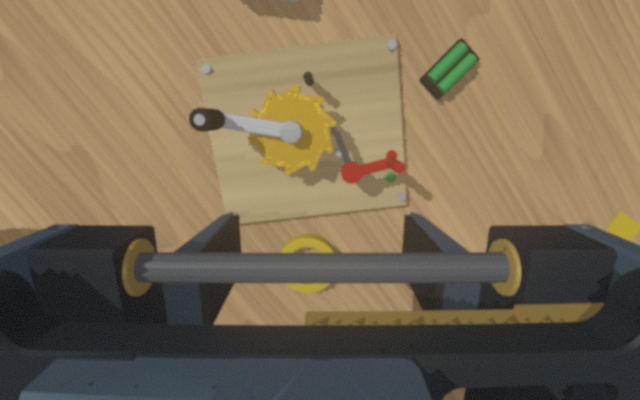

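Run:
```python
import cv2,numpy as np
a=cv2.imread("pics/w1.png")[135:195,330:420];b=cv2.imread("pics/top0.png")[170:225,380:440];
a=cv2.resize(a,(720,480//1),interpolation=cv2.INTER_CUBIC)[:290*2];b=cv2.resize(b,None,fx=2,fy=2)
a=cv2.resize(cv2.imread("pics/w1.png")[140:190,335:415],(400,250*1),interpolation=cv2.INTER_CUBIC)
a=cv2.resize(a,(640,400));b=cv2.resize(cv2.imread("pics/top0.png")[175:220,385:440],(660//3,180))
cv2.imwrite("pics/c1.png",np.vstack([a,np.hstack([b,np.zeros((180,420,3),np.uint8)])]))
```

```text
(no output)
```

View pics/c1.png

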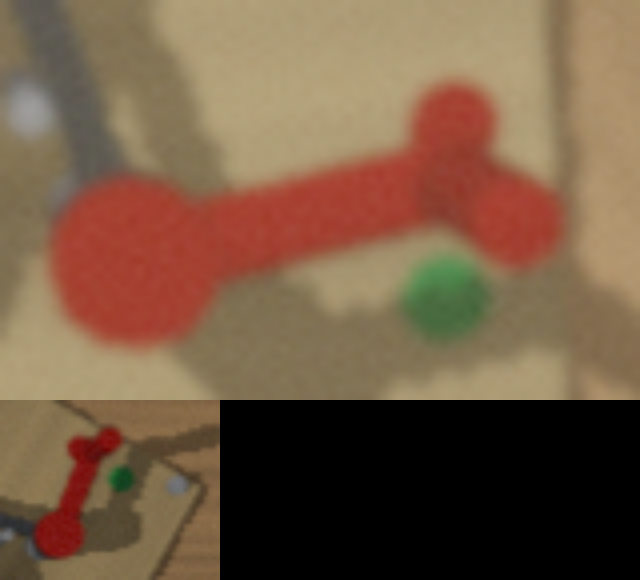

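Wrist picture: the post top is at (399.8,167.8), the red dot on the board at (391.6,155.3), the pivot disc at (351.6,172.8), the axis at (290,131) and the handle top at (200,119).

Run:
```python
from h import *
p=ctrl.camera_params("wrist");T=np.load("T1.npy");pt=ctrl.camera_params("top");Tt=pt["pose"]
for n,a,b,z in[("axis",(290.5,131),(362.5,221),.062),("hand",(200,119.5),(333,249),.109),("piv",(351.6,172.8),(400,210),.064),("thumb",(399.8,167.8),(412.5,185),.098)]:
    print(n,np.round(onplane(p,a,z,T),4),np.round(onplane(pt,b,z,Tt),4),np.round(tri([ray(p,a,T),ray(pt,b,Tt)]),4))
```

```text
axis [ 0.5471 -0.0375  0.062 ] [ 0.5433 -0.0393  0.062 ] [ 0.5451 -0.0388  0.0527]
hand [0.4918 0.0191 0.109 ] [0.4882 0.0187 0.109 ] [0.4889 0.0196 0.1023]
piv [ 0.5733 -0.1121  0.064 ] [ 0.566  -0.1126  0.064 ] [ 0.5718 -0.1238  0.0064]
thumb [ 0.6148 -0.1296  0.098 ] [ 0.6104 -0.1296  0.098 ] [ 0.6206 -0.1442  0.0402]
```

Run:
```python
from h import *
th=np.array([.6135,-.1296]);u=np.array([np.cos(np.radians(-126.5)),np.sin(np.radians(-126.5))])
R=down(-36.5)
ctrl.command_gripper(0.0)
s=th-u*.036
ctrl.goto([*s,.17],R)
print("desc",ctrl.move_l([*s,.072],vel=.1,contact_N=6))
ctrl.sleep(.2);f0=ctrl.current_contact_force()
e=th+u*.0
print("contact",ctrl.move_l([*e,.072],vel=.02,contact_N=2.5))
ctrl.sleep(.1);c=ctrl.current_tool_pos()[:2];print((c-s)@u, (ctrl.current_contact_force()-f0)[:2]@u)
d0=(c-s)@u
for k in range(1,36):
    g=s+u*(d0+.001*k); ctrl.move_l([*g,.072],vel=.015,contact_N=6)
    f=ctrl.current_contact_force()-f0; F=f[:2]@u; print(k,round(F,2),end="; ")
    if -F>8.0: print("stop");break
print(ctrl.current_tool_pos(),ctrl.current_t())
```

```text
desc False
contact True
0.014656271037093542 -1.8123884153936798
1 -3.74; 2 -3.97; 3 -3.77; 4 -4.38; 5 -3.77; 6 -3.25; 7 -3.29; 8 -2.97; 9 -2.52; 10 -3.14; 11 -1.97; 12 -3.83; 13 -3.14; 14 -3.15; 15 -3.38; 16 -3.57; 17 -3.63; 18 -3.49; 19 -3.57; 20 -4.01; 21 -3.45; 22 -3.0; 23 -9.34; stop
[ 0.61304579 -0.13052725  0.07209566] 12.1167
```

Run:
```python
from h import *
u=np.array([np.cos(np.radians(-126.5)),np.sin(np.radians(-126.5))])
ctrl.sleep(.3);p=np.array(ctrl.current_tool_pos())
q=p.copy();q[:2]-=u*.02;ctrl.move_l(q,vel=.1)
q[2]=.15;ctrl.move_l(q,vel=.2)
ctrl.command_gripper(1.0)
# above handle: jaw along tangent; handle world angle 134 -> jaw yaw 44
h=np.array([.4906,.019]);ctrl.goto([*h,.19],down(44))
T=wristT();im=ctrl.read_camera("wrist");cv2.imwrite("pics/w2.png",im);np.save("T2.npy",T);cv2.imwrite("pics/top2.png",ctrl.read_camera("top"))
print(ctrl.current_t(),proj(ctrl.camera_params("wrist"),[*h,.109],T),proj(ctrl.camera_params("wrist"),[.546,-.038,.062],T))
```

```text
15.9667 [319.40232139 203.20322445] [320.07208725 267.32522489]
```

View pics/w2.png

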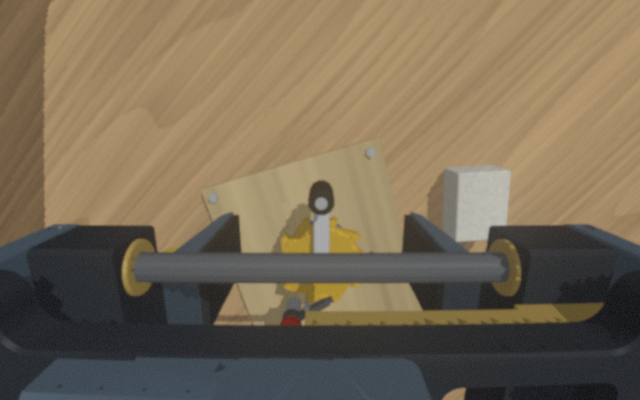

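The handle top is at (321,203), within 1 mm of the prediction, so it sits centred between the fingers. Next I'll lower, cage it loosely and wind on a little.

```bash
cat >> h.py <<'E'
AX=np.array([.546,-.038]);RAD=.0795;Z=.070
def arc(th,vel=.03,**k):
    t=np.radians(th);return ctrl.move_l([*(AX+RAD*np.array([np.cos(t),np.sin(t)])),Z],vel=vel,ori=down(th-90),**k)
def ft(f0,th):
    t=np.radians(th);f=np.array(ctrl.current_contact_force())-f0;return round(f[:2]@[-np.sin(t),np.cos(t)],2),round(f[:2]@[np.cos(t),np.sin(t)],2)
E
python3 - <<'E'
from h import *
pt=ctrl.camera_params("top")
im=cv2.imread("pics/top2.png");h=cv2.cvtColor(im,cv2.COLOR_BGR2HSV)
m=cv2.inRange(h,(0,150,70),(6,255,255));n,l,s,c=cv2.connectedComponentsWithStats(m)
print([(s[i].tolist(),c[i].round(1)) for i in range(1,n) if s[i][4]>8])
th=134.
ctrl.move_l([*(AX+RAD*np.array([np.cos(np.radians(th)),np.sin(np.radians(th))])),.15],vel=.1,ori=down(44))
print(arc(th,vel=.08,contact_N=6))
ctrl.command_gripper(.45);ctrl.sleep(.2);f0=np.array(ctrl.current_contact_force());np.save("f0.npy",f0)
for w in(.33,.29):
    ctrl.command_gripper(w);ctrl.sleep(.1);print(ctrl.current_grip_width(),ft(f0,th))
for k in range(1,14):
    a=th+k; arc(a,vel=.02); F=ft(f0,a);print(k,F)
    if abs(F[0])>14: break
ctrl.sleep(.3);print(ft(f0,a),a,ctrl.current_t());cv2.imwrite("pics/top3.png",ctrl.read_camera("top"));cv2.imwrite("pics/side3.png",ctrl.read_camera("side"))
E
```

```text
[]
False
0.32598261432585623 (np.float64(0.07), np.float64(-0.86))
0.28902426202423537 (np.float64(0.01), np.float64(-0.19))
1 (np.float64(0.31), np.float64(-0.12))
2 (np.float64(-1.28), np.float64(-0.48))
3 (np.float64(-3.1), np.float64(-1.02))
4 (np.float64(-3.65), np.float64(-0.75))
5 (np.float64(-4.91), np.float64(-0.73))
6 (np.float64(-4.76), np.float64(-0.06))
7 (np.float64(-4.68), np.float64(-0.65))
8 (np.float64(-3.55), np.float64(-1.39))
9 (np.float64(-4.61), np.float64(-0.91))
10 (np.float64(-5.63), np.float64(-0.41))
11 (np.float64(-4.71), np.float64(-1.68))
12 (np.float64(-5.82), np.float64(-0.6))
13 (np.float64(-5.32), np.float64(-0.72))
(np.float64(-5.62), np.float64(-0.84)) 147.0 23.1833
```

Run:
```python
import cv2,numpy as np
f=lambda n,y,x:cv2.resize(cv2.imread(f"pics/{n}.png")[y:y+90,x:x+120],(480,360),interpolation=cv2.INTER_CUBIC)
a=np.hstack([f("side0",200,260),f("side3",200,260)])
cv2.imwrite("pics/c3.png",cv2.resize(a,(800,300)))
```

```text
(no output)
```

View pics/c3.png

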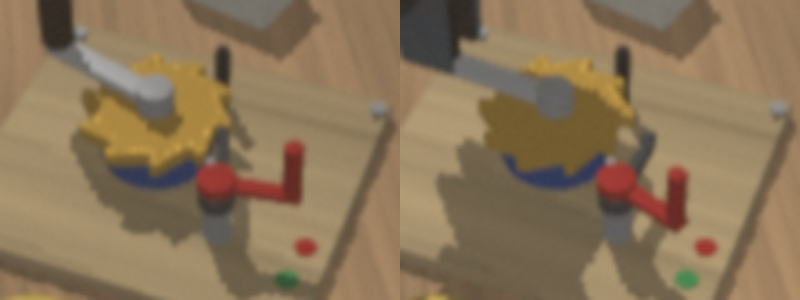

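The left crop is the start and the right is now. The lever is over towards the green dot, and the pawl at about (645,150) stands clear of the wheel with a visible gap. Now I'll ease the crank back.

Run:
```python
from h import *
f0=np.load("f0.npy");a=147.
while a>52:
    a-=3;arc(a,vel=.03);F=ft(f0,a);print(int(a),*F,end="; ")
    if F[0]>5 or abs(F[1])>15: print("odd");break
print(ctrl.current_t())
while a>38:
    a-=1;arc(a,vel=.015);ctrl.sleep(.05);F=ft(f0,a);print(int(a),*F)
    if F[0]>2.0: break
print(ctrl.current_t())
cv2.imwrite("pics/side4.png",ctrl.read_camera("side"))
```

```text
144 -4.53 -1.5; 141 -5.34 0.02; 138 -4.51 -2.05; 135 -4.86 -0.71; 132 -4.47 -1.33; 129 -4.6 -0.93; 126 -4.59 -1.35; 123 -3.56 0.21; 120 -4.34 -1.18; 117 -4.73 -1.46; 114 -4.25 -1.04; 111 -3.66 -0.6; 108 -3.52 -1.05; 105 -3.3 -0.28; 102 -3.93 -0.84; 99 -2.89 -0.48; 96 -4.07 -0.27; 93 -3.35 -0.93; 90 -2.8 0.13; 87 -3.07 -0.51; 84 -2.73 -0.23; 81 -4.03 -0.8; 78 -2.78 0.22; 75 -2.6 0.18; 72 -2.28 -0.34; 69 -1.99 0.17; 66 -2.21 -0.17; 63 -1.73 -0.11; 60 -1.72 0.18; 57 -2.56 0.33; 54 -1.68 -0.39; 51 -2.06 -0.02; 32.6167
50 -2.35 0.24
49 -2.23 0.19
48 -1.26 0.01
47 -0.92 -0.56
46 -0.16 -0.71
45 -0.53 0.52
44 -0.57 -0.41
43 1.7 -0.98
42 6.72 0.53
35.3167
```

Force falls to zero at 46–44° and rises against the stop at 42°, so the crank is home. I'll recentre, open and retreat.

Run:
```python
from h import *
f0=np.load("f0.npy")
arc(44.7,vel=.015);print(ft(f0,44.7))
ctrl.command_gripper(.9);p=np.array(ctrl.current_tool_pos());p[2]=.2
print(ctrl.move_l(p,vel=.1,contact_N=8))
ctrl.goto([.45,.0,.3],down(0)); ctrl.sleep(.3)
cv2.imwrite("pics/side5.png",ctrl.read_camera("side"));print(ctrl.current_t())
a=cv2.imread("pics/side5.png")[170:320,220:420];cv2.imwrite("pics/c5.png",cv2.resize(a,(800,600),interpolation=cv2.INTER_CUBIC))
```

```text
(np.float64(-0.98), np.float64(0.17))
False
39.375
```

View pics/c5.png

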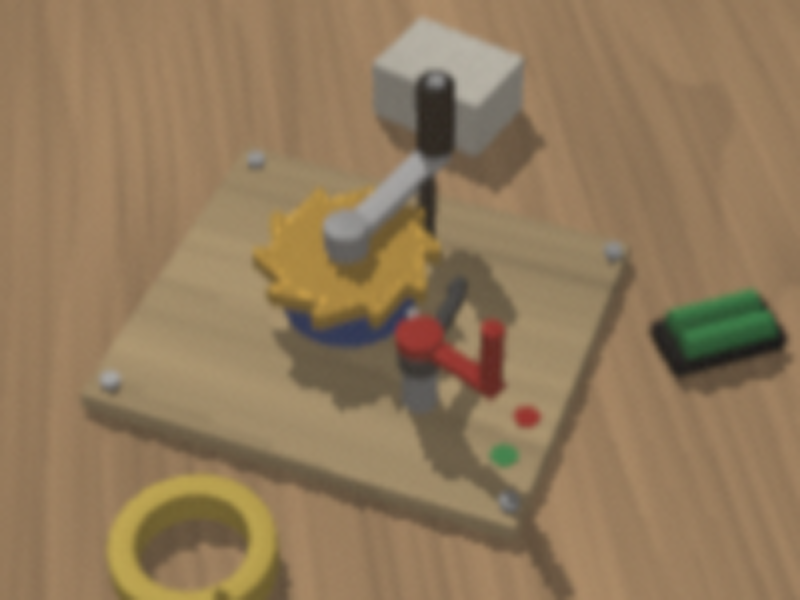

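The crank arm rests against the stop post at about (430,190). The pawl at (455,295) is clear of the wheel, the lever is over, and the loose items are in place.

```bash
python3 -c "
from bench import ctrl
ctrl.sign_off();print(ctrl.current_t())"
```

```text
the job is handed in; nothing more can be done
the job is handed in; nothing more can be done
```

The winch is released and the crank is resting at its home stop. I handed the job in at about 39 s of the 69 s allowed; sign-off gives no verdict.

- **Lever:** I pushed the thumb post over with shut fingers at 3–4 N. I stopped at the first touch of the hard stop, when the force read about 9 N.
- **Winding on:** I held the handle in a loose cage of about 26 mm without squeezing it, and wound on by roughly 0.19 rad. A side picture then showed the pawl clear of the wheel.
- **Easing back:** I brought the crank home in small slow steps at about 5 N or less. The force fell to near zero at the stop. One step went slightly past it and pressed 6.7 N into the stop, so I backed off before opening the gripper.

**Last checks:** The final side picture shows the crank arm on the stop post and the pawl off the wheel. The lever is over on the release side, and the gripper is clear of the handle and thumb post. The carton, tape and battery pack look undisturbed.

**Disagreements and gaps:**
- The top and wrist cameras differed by about 4 mm in x (7 mm at the lever pivot), so I used values between the two, nearer the wrist camera's.
- A red-colour check of the lever in a top picture found nothing, so I confirmed the lever from the side pictures instead.
- I judged the pawl and lever positions by eye and did not measure them. I also did not read the drum angle and speed directly.

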